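# Eject a nose panel and hold it flush on the model car's slope

### The arm

A 6-joint arm with a two-finger parallel gripper is mounted at the origin on the work surface. World frame = base frame: x ahead of the robot, y to its left, z up, the work surface at z = 0. Lengths are in m, angles in rad, forces in N, time in s.
With the tool pointing down it reaches from about 0.4 to 0.825 m from the base axis. Payload 7 kg.
Tool frame: the origin (TCP) lies at the very end of the fingers, on their centre line; the grasp point (between the pads) lies 19 mm behind it (grip_depth is the distance from the TCP to the grasp point, in m); z points along the fingers, y is the direction in which the jaws open and shut (so a half turn about z gives the same grasp; the last joint's range is limited). The gripper opens to 88 mm and grips with 3 to 60 N. Pads are 19 mm wide; open, the fingers measure 130 mm over their backs; the gripper's body (78 mm by 193 mm) begins 47 mm behind the grasp point.
Start: joints at [-1.044, 0.359, 0.012, 0, -1.224, -0.288], TCP at [0.16, -0.656, 0.227] pointing down, gripper open.
Joint ranges: [-3.07, 3.07], [-1.43, 2.12], [-1.02, 1.25], [-3.03, 1.67], [-3.05, -0], [-3.03, 3.03]. Speed limits (rad/s): [2.39, 2.39, 3.01, 3.14, 3.14, 3.14].

### API

Orientations are given as [roll, pitch, yaw] about the fixed x, y, z axes, in that order (R = Rz(yaw) Ry(pitch) Rx(roll)).
In Python, from station import get_state, grab_frame, get_calibration, job_done, grip_depth gives the robot as it stands. The module is installed in compiled form; this text tells all that it offers.
- The arm moves only by the shell command python3 -m crank 'ROWS' [FORCE]. ROWS is JSON, a list of rows, each an object with "turn": the turn, a rotation vector about the tool's x, y, z each as a share of 2 pi rad, from -1 to 1, a list of three; "slide": the shift along the tool's x, y, z each as a share of 0.5 m, from -1 to 1, a list of three; "fingers": the opening, from -1 (shut) to 1 (fully open). A call has 1 to 5 rows; each row is the pose to reach, as a shift and turn from the pose commanded when the call began, along the tool's axes at that moment, turning the shorter way round; what a row does not reach only later rows make up. A row lasts 1/12 s, in which the tool goes at most 41.7 mm and 7.16 degrees, less where a joint would pass 70% of its speed; a pose out of reach is approached as far as the arm can. A call with a number of a shift or a turn outside -1 to 1 is refused whole. A call with a gripper value outside its range is refused whole. The fingers move at their own pace and stop on an object; FORCE is the grip in N (left out, the last holds). Time passes only in rows, so rows that repeat a pose let the fingers close. It gives the time, the measured TCP pose, the force and the opening at its end, in the units of the state.
- get_state(): the state, without advancing time (a new reading comes with each control period).
- grab_frame(name): name is "scene" or "top"; returns the picture (384x512x3 uint8, red, green, blue); there is no depth.
- get_calibration(name): a dict with "K" (3x3 intrinsics, pixels), "pose" (4x4, takes a point from camera to world coordinates). Camera axes: x right, y up, looking along -z (the intrinsics and any distortion apply to the point x, -y, -z); pixel columns grow to the right and rows downward; lengths in m; the calibration is good to about 2 mm. A picture is of the moment at which its call begins. get_calibration takes no time and is no camera call.
- job_done(): hands the job in, once; it reports no verdict.
The state is a dict: "t": time; "q": joint angles; "qd": joint speeds; "joint_efforts": joint torques, N m; "eef_pos": TCP position; "ee_rot": TCP orientation; "force": force on the tool from outside, world axes, zero at the start; "moment": the same for the moment, N m; "width": finger opening in m.
Only numpy, scipy, OpenCV 4.12 (cv2) and the standard library are available. Lean on these libraries where they do the work, as an engineer would, in place of code of your own. Each camera call takes 0.05 s, during which the arm holds its last target.

### The job

In the classroom, push the dispenser's spring ejector fully in so that the blue panel slides out of its clear sleeve, then pick the panel up by its fin, tilt it to the slope of the model car's white nose plate and press it there, flush and square, with no overhang, so that its sticky pad can take. Finish while still gripping the panel and holding it against the nose with a steady, gentle push (about 10 N); do not let go. Do not force the nose plate to another slope, and leave the other things on the table where they are.

Things in the scene. Friction and masses are not known exactly. Their poses are not given: they have to be found in the camera images.
- dispenser: fixed panel dispenser, white base 220 (x) x 80 (y) x 10 mm; origin under the centre of the base, +x is the direction in which the panel is pushed out. Along its x in mm: thumb tab of the ejector at -103 to -93, clear roofed sleeve at -35 to +10 (63 wide, top 58 above the table), then an open ledge (floor 10 above the table) with rims 4 high (sides at y -31.5 and +31.5, end stop at x 95). Dispenser and car may stand on either side (left or right).
- ejector (a joint): travel of the spring ejector, m: 0 out, 0.058 fully in (the tab then meets the sleeve); grows as the tab is pushed along dispenser +x. The spring takes 2 N at the start and 8 N fully in and pushes the slide back when let go; the panel stays out, its middle at about dispenser x = +52 to +56 mm.
- ejector_tab (a point): middle of the robot-side face of the ejector's upright thumb tab (the face to push on, along dispenser +x), 44 mm above the table; moves with the ejector. The tab is 10 thick (x), 40 wide (y), its top 58 mm and its foot 12 mm above the table, with 7 mm of base plate behind it.
- panel_fin (a point): centre of the panel's grip fin, half-way up it. The loose blue panel, 40 to 85 g, is a plate 60 (x) x 50 (y) x 5 mm with an upright fin in the middle of its top: 24 long (x), 12 thick (y), 34 tall (z). This point lies 22 mm above the plate's underside and 17 mm below the fin's top; z points up out of the plate. It starts in the sleeve with its x along the dispenser's x, and the fin is out of reach until ejected. The same turned half round.
- panel: the same panel, with its origin at the centre of its underside.
- car: fixed model car on a grey board 180 x 130 mm, front towards the robot; origin under the board. The blue cab behind the nose plate begins 53 mm along +x from the origin and its top is 74 mm above the table.
- nose: the car's white sloped nose plate, 84 (x, up the slope) x 74 (y, level) x 6 mm, on a stiff hinge along its lower edge, which is nearer the robot, about 46 mm above the table; it rises away from the robot at a slope of 11 to 30 degrees that differs every time. Origin in the middle of its lower edge on the underside. It stays under a push of 25 N.
- nose_mid (a point): centre of the nose plate's upper face; x points up the slope, y level across, z out of the face (normal to it).
- wheel_a: bystander, to be left alone: loose toy wheel lying flat, black tyre with white hub, 42 mm across, 16 high; origin under its centre
- wheel_b: bystander, to be left alone: loose toy wheel lying flat, 60 mm across, 24 high; origin under its centre
- gear: bystander, to be left alone: grey gear lying flat, 42 mm across, 9 high; origin under its centre
- beam: bystander, to be left alone: blue perforated bar lying flat, 120 x 16 x 10 mm; origin under its centre
- motor: bystander, to be left alone: small grey motor block with a shaft, 75 x 34 x 30 mm; origin under its centre
- driver: bystander, to be left alone: screwdriver, 160 mm long, lying near the far edge; origin on its axis
- mug: bystander, to be left alone: white mug, 76 mm across, 90 high; origin under its centre
There are look-alikes about, which are no part of the job. Of the things shaped like the panel, the blue one is meant. What is shaped like the dispenser but black or purple is not meant.

How it is judged:
On the way, in this order (a step that is already met when the one before it is completed fails the run):
1. the ejector is pushed fully in (within 5 mm) and the panel has come out of the sleeve (value of joint ejector above 0.053 m and x of panel_fin in the frame of dispenser above 0.045 m), for 0.1 s.
2. the panel is lifted off the ledge in the gripper (height (world z) of panel_fin above 0.06 m and contact force between panel and the fingers above 1 N and contact force between panel and dispenser below 0.05 N and contact force between panel and nose below 0.05 N), for 0.2 s.
At the end, for the whole second after the job is handed in: Panel flush on the nose plate (within 0.05 rad, gap under 2.5 mm), square within 0.14 rad either way round, centred within 11 mm both ways (no overhang), still gripped by the fin (over 1.5 N, fingers around it), pressed on with 2 to 25 N, at rest, clear of the dispenser (x of panel_fin in the frame of nose_mid between -0.011 and 0.011 m and y of panel_fin in the frame of nose_mid between -0.011 and 0.011 m and z of panel_fin in the frame of nose_mid between 0.019 and 0.0245 m and angle between the z axis of panel_fin and the z axis of nose_mid, either way round below 0.05 rad and angle between the y axis of panel_fin and the y axis of nose_mid, either way round below 0.14 rad and contact force between panel and nose between 2 and 25 N and contact force between panel and the fingers above 1.5 N and distance between the grasp point and panel_fin below 0.025 m and contact force between panel and dispenser below 0.1 N and linear speed of panel below 0.01 m/s); the arm keeps its last pose, push and grip.
It fails at once if the nose plate is forced to another slope (its middle moves over 5 mm) (distance of nose_mid from where it was at the start of the episode above 0.005 m).
It fails at once if a bystander is moved by over 30 mm (distance of any of wheel_a, wheel_b, gear, beam, motor, driver, mug from where it was at the start of the episode above 0.03 m).
It also fails if it takes over 51 s, if anything falls off the work surface, if the arm or the gripper's body presses on something with over 40 N, if the wrist force passes 120 N, or if a joint passes its speed limit or range.

## Working session

There is one attempt and no reset: what is moved stays moved. The work goes in short steps, Python scripts to look and compute and a shell command to move; the robot and the scene stay as the last step left them, time stands still between calls to the robot, and variables do not carry over. Pictures are saved under pics/ and viewed, and the job is handed in when it is done.

```bash
mkdir -p pics
python3 - <<'E'
from station import *
import cv2,numpy as np
np.set_printoptions(precision=4,suppress=True)
for n in ("scene","top"):
    f=grab_frame(n); cv2.imwrite(f"pics/{n}0.png",f[...,::-1])
    c=get_calibration(n); print(n,c)
print(get_state(),grip_depth)
E
```

```text
scene {'K': array([[366.4585,   0.    , 253.286 ],
       [  0.    , 366.4585, 190.8223],
       [  0.    ,   0.    ,   1.    ]]), 'pose': array([[ 0.4359, -0.578 ,  0.6898,  1.2077],
       [ 0.9   ,  0.2817, -0.3327, -0.3636],
       [-0.002 ,  0.7659,  0.643 ,  0.7016],
       [ 0.    ,  0.    ,  0.    ,  1.    ]])}
top {'K': array([[491.8892,   0.    , 253.7882],
       [  0.    , 491.8892, 193.4042],
       [  0.    ,   0.    ,   1.    ]]), 'pose': array([[ 0.0166,  0.9981, -0.0594,  0.4379],
       [-0.9998,  0.016 , -0.0111, -0.0275],
       [-0.0101,  0.0595,  0.9982,  1.3104],
       [ 0.    ,  0.    ,  0.    ,  1.    ]])}
{'t': 0.1, 'q': array([-1.0439,  0.3593,  0.0112, -0.0003, -1.2241, -0.2881]), 'qd': array([ 0.001 , -0.0019,  0.0026,  0.002 , -0.0005,  0.0002]), 'joint_efforts': array([ -0.0021, -58.4163,  29.3752,   7.0157,   0.0101,  -0.    ]), 'eef_pos': array([ 0.1595, -0.6555,  0.2257]), 'ee_rot': array([ 3.1402, -0.0001, -2.9029]), 'force': array([ 0.9312, -0.7097,  0.4357]), 'moment': array([-0.0252, -0.0584, -0.0005]), 'width': 0.08774706323838796} 0.0188
```

View pics/scene0.png

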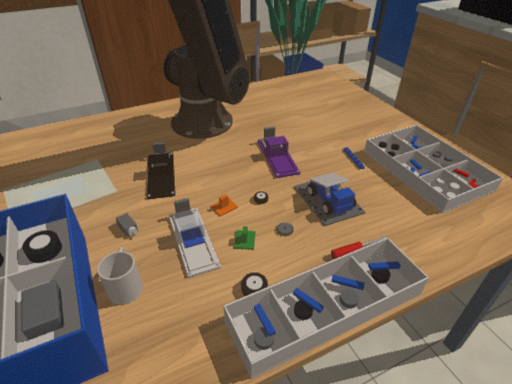

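View pics/top0.png

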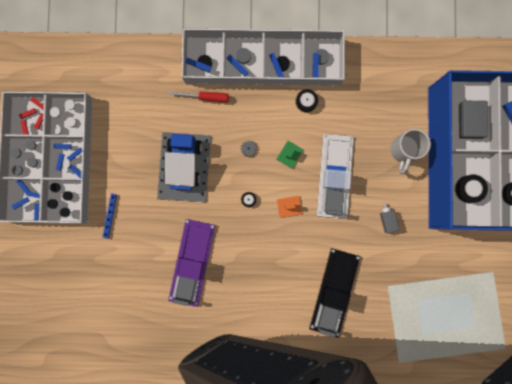

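The top view shows three dispenser-shaped things: white at (336,176), black at (336,292) and purple at (192,262). White is the one meant, since its sleeve holds something blue. The panel-shaped things are blue in the white sleeve, green at (290,154) and orange at (289,206). The car is at (185,167). I'll confirm this in enlarged crops.

Run:
```python
import cv2,numpy as np
t=cv2.imread('pics/top0.png'); s=cv2.imread('pics/scene0.png')
a=cv2.resize(t[125:225,305:365],None,fx=6,fy=6,interpolation=cv2.INTER_CUBIC)
b=cv2.resize(t[125:210,150:218],None,fx=6,fy=6,interpolation=cv2.INTER_CUBIC)
b=cv2.copyMakeBorder(b,0,a.shape[0]-b.shape[0],0,0,cv2.BORDER_CONSTANT)
cv2.imwrite('pics/c1.png',np.hstack([a,b]))
a=cv2.resize(s[190:280,160:225],None,fx=6,fy=6,interpolation=cv2.INTER_CUBIC)
b=cv2.resize(s[165:230,290:365],None,fx=5,fy=5,interpolation=cv2.INTER_CUBIC)
b=cv2.copyMakeBorder(b,0,a.shape[0]-b.shape[0],0,0,cv2.BORDER_CONSTANT)
cv2.imwrite('pics/c2.png',np.hstack([a,b]))
```

```text
(no output)
```

View pics/c1.png

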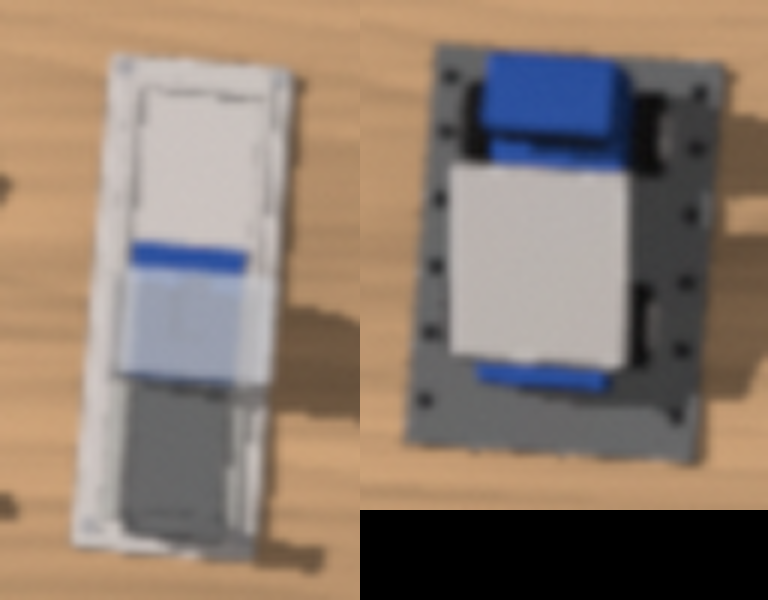

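View pics/c2.png

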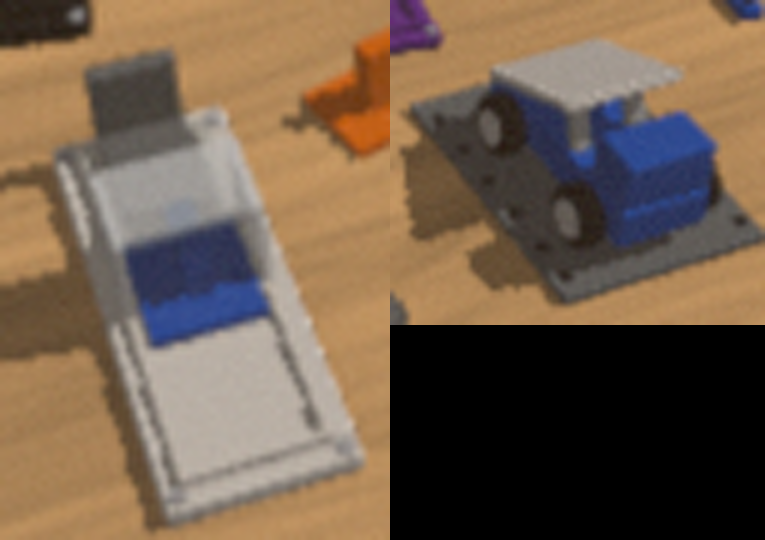

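Confirmed: the blue panel is in the white dispenser's sleeve, with the grey tab nearest the robot, and the car is on the left with its white nose plate. Next I'll fit the poses.

```bash
cat > h.py <<'E'
import cv2,numpy as np
from station import *
from scipy.optimize import least_squares
from scipy.spatial.transform import Rotation as R
np.set_printoptions(precision=4,suppress=True)
C={n:get_calibration(n) for n in("scene","top")}
def proj(n,P):
    c=C[n];T=np.linalg.inv(c['pose']);p=np.atleast_2d(P)@T[:3,:3].T+T[:3,3]
    p=p*[1,-1,-1];q=p@np.array(c['K']).T;return q[:,:2]/q[:,2:]
def ray(n,uv,z):
    c=C[n];d=np.linalg.inv(c['K'])@[uv[0],uv[1],1];d=c['pose'][:3,:3]@(d*[1,-1,-1]);o=c['pose'][:3,3]
    return o+d*(z-o[2])/d[2]
def quad(img,x0,x1,y0,y1,f,seed):
    c=cv2.resize(img[y0:y1,x0:x1],None,fx=8,fy=8,interpolation=cv2.INTER_CUBIC)
    m=(f(c)*255).astype(np.uint8)
    nl,lab,st,ce=cv2.connectedComponentsWithStats(m)
    l=lab[int((seed[1]-y0+.5)*8),int((seed[0]-x0+.5)*8)]
    m=(lab==l).astype(np.uint8)*255
    k=np.ones((17,17),np.uint8); m=cv2.morphologyEx(cv2.morphologyEx(m,cv2.MORPH_CLOSE,k),cv2.MORPH_OPEN,k)
    ct=max(cv2.findContours(m,cv2.RETR_EXTERNAL,cv2.CHAIN_APPROX_NONE)[0],key=cv2.contourArea)
    h=cv2.convexHull(ct); ap=cv2.approxPolyN(h,4,ensure_convex=True).reshape(-1,2).astype(float)
    pts=ct.reshape(-1,2).astype(float);L=[]
    for i in range(4):
        a,b=ap[i],ap[(i+1)%4];d=b-a;n=np.linalg.norm(d);t=(pts-a)@d/n/n;e=abs((pts-a)@np.array([-d[1],d[0]])/n)
        s=pts[(t>.12)&(t<.88)&(e<14)].astype(np.float32)
        v=cv2.fitLine(s,cv2.DIST_HUBER,0,.01,.01).ravel();L.append(np.cross([v[2],v[3],1],[v[2]+v[0],v[3]+v[1],1]))
    q=[]
    for i in range(4):
        p=np.cross(L[i-1],L[i]);q.append(p[:2]/p[2])
    q=np.array(q); vis=c.copy();cv2.polylines(vis,[q.astype(int)],True,(0,0,255),1)
    return (q+.5)/8-.5+[x0,y0],vis
E
python3 - <<'E'
from h import *
t=cv2.imread('pics/top0.png'); s=cv2.imread('pics/scene0.png')
def gray(th): return lambda c:(c.min(2)>th)
qt,v1=quad(t,150,218,125,210,gray(135),(180,170))
qs,v2=quad(s,290,365,165,230,gray(140),(325,182))
print(qt);print(qs)
qd,v3=quad(t,305,370,125,225,lambda c:(c[...,0]>c[...,2]*0.86)&(c.min(2)>60),(336,150))
print(qd)
H=max(v.shape[0] for v in(v1,v2,v3))
o=np.hstack([cv2.copyMakeBorder(v,0,H-v.shape[0],0,0,0) for v in(v1,v2,v3)]);cv2.imwrite('pics/q.png',cv2.resize(o,(790,int(H*790/o.shape[1]))))
E
```

```text
[[194.1067 153.7314]
 [193.1799 185.4862]
 [164.733  183.5711]
 [164.3251 151.8477]]
[[347.4459 179.5858]
 [327.1973 185.7581]
 [311.9906 178.3825]
 [331.3928 173.0675]]
[[353.4134 136.3748]
 [346.8464 217.4659]
 [316.7928 215.6522]
 [323.4173 133.9137]]
```

View pics/q.png

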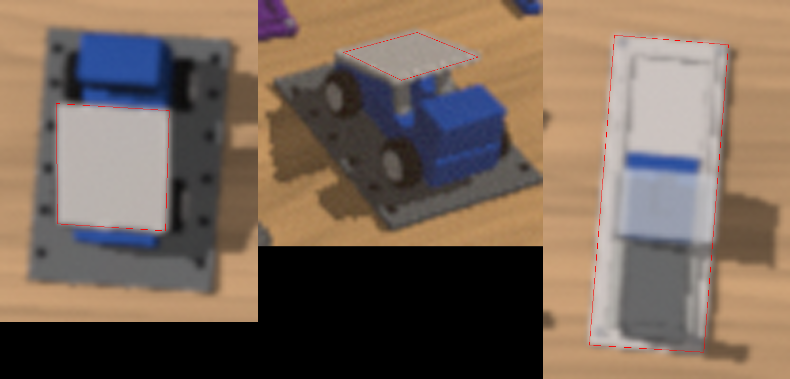

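```bash
cat >> h.py <<'E'
def nosecorners(p):
    x,y,yaw,sl,z=p  # nose_mid
    Rm=R.from_euler('xyz',[0,-sl,yaw]).as_matrix()
    L=np.array([[.042,-.037,0],[-.042,-.037,0],[-.042,.037,0],[.042,.037,0]])
    return L@Rm.T+[x,y,z]
E
python3 - <<'E'
from h import *
qt=np.array([[194.1067,153.7314],[193.1799,185.4862],[164.733,183.5711],[164.3251,151.8477]])
qs=np.array([[327.1973,185.7581],[311.9906,178.3825],[331.3928,173.0675],[347.4459,179.5858]])
def zc(sl): return .046+.042*np.sin(sl)+.006*np.cos(sl)
for name,w in (("both",(1,1)),("top",(1,0)),("scene",(0,1))):
  f=lambda p:np.r_[w[0]*(proj('top',nosecorners([*p[:4],zc(p[3])]))-qt).ravel(),w[1]*(proj('scene',nosecorners([*p[:4],zc(p[3])]))-qs).ravel()]
  r=least_squares(f,[.45,.12,0,.35]);print(name,r.x,np.degrees(r.x[2:]),zc(r.x[3]),r.cost);
  if w==(1,1):print(r.fun.reshape(-1,2))
f=lambda p:np.r_[(proj('top',nosecorners(p))-qt).ravel(),(proj('scene',nosecorners(p))-qs).ravel()]
r=least_squares(f,[.45,.12,0,.35,.06]);print('freez',r.x,np.degrees(r.x[2:4]),r.x[4]-zc(r.x[3])+.046)
qd=np.array([[353.4134,136.3748],[346.8464,217.4659],[316.7928,215.6522],[323.4173,133.9137]])
W=np.array([ray('top',u,.01) for u in qd]);print(W,W.mean(0))
print(np.linalg.norm(W-np.roll(W,1,0),axis=1))
d=(W[0]-W[1])+(W[3]-W[2]);print('yaw',np.degrees(np.arctan2(d[1],d[0])))
def disp(p):
    Rm=R.from_euler('z',p[2]).as_matrix();L=np.array([[.11,-.04,.01],[-.11,-.04,.01],[-.11,.04,.01],[.11,.04,.01]]);return L@Rm.T+[p[0],p[1],0]
r=least_squares(lambda p:(proj('top',disp(p))-qd).ravel(),[.45,-.2,0]);print(r.x,np.degrees(r.x[2]),r.cost)
for n in('top','scene'):
  im=cv2.imread(f'pics/{n}0.png');Rm=R.from_euler('z',r.x[2]).as_matrix()
  P=np.array([[-.103,-.02,.058],[-.103,.02,.058],[-.103,.02,.012],[-.103,-.02,.012],[-.093,-.02,.058],[-.093,.02,.058]])@Rm.T+[r.x[0],r.x[1],0]
  im=cv2.resize(im,None,fx=6,fy=6,interpolation=cv2.INTER_CUBIC)
  for q in (proj(n,disp(r.x)),proj(n,P)):
    for u in q: cv2.circle(im,tuple(((u+.5)*6-.5).astype(int)),4,(0,0,255),1)
  c=proj(n,[[r.x[0],r.x[1],.03]])[0]*6;c=c.astype(int);cv2.imwrite(f'pics/d_{n}.png',im[max(0,c[1]-300):c[1]+300,c[0]-200:c[0]+200])
a=cv2.imread('pics/d_top.png');b=cv2.imread('pics/d_scene.png');cv2.imwrite('pics/d.png',np.hstack([a,b]))
E
```

```text
both [ 0.5722  0.1782 -0.0428  0.3687] [-2.4546 21.1263] 0.06673459585225547 5.737944651102854
[[-0.5844 -0.5008]
 [-0.1282 -0.3539]
 [-0.356  -0.1211]
 [-0.0704 -0.3082]
 [-1.4652  0.2915]
 [-2.195  -0.0026]
 [ 0.3705 -0.901 ]
 [ 1.5342 -0.3844]]
top [ 0.5713  0.1773 -0.0499  0.3936] [-2.8616 22.5504] 0.06764810823395292 0.07090752539454345
scene [ 0.5738  0.1785 -0.0361  0.379 ] [-2.0683 21.7134] 0.06711274601194103 4.745117002579271
freez [ 0.572   0.1786 -0.0446  0.3855  0.0652] [-2.5531 22.0901] 0.04387390117724059
[[ 0.6715 -0.2757  0.01  ]
 [ 0.4556 -0.2594  0.01  ]
 [ 0.4591 -0.1802  0.01  ]
 [ 0.6769 -0.1959  0.01  ]] [ 0.5658 -0.2278  0.01  ]
[0.08   0.2165 0.0792 0.2184]
yaw -4.214451417944734
[ 0.5658 -0.2278 -0.0716] -4.101013295801282 0.6789706398728019
```

View pics/d.png

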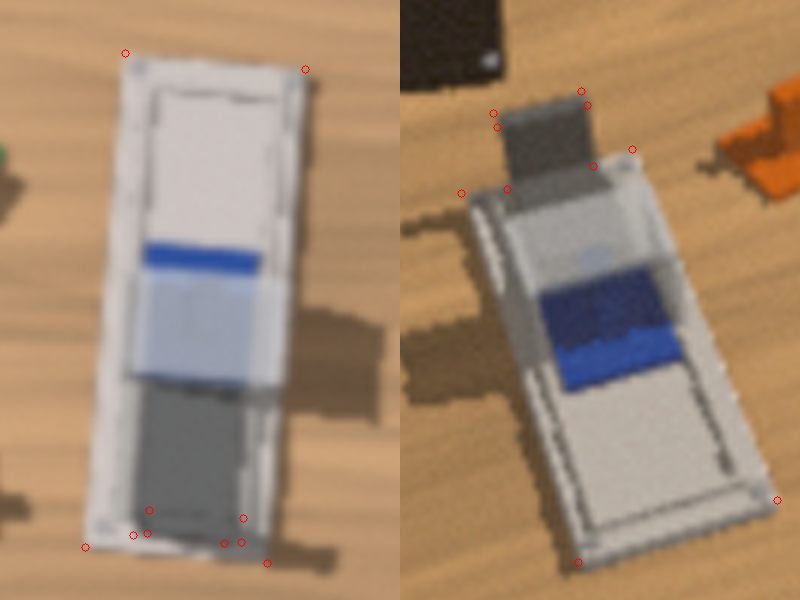

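```bash
cat > go.py <<'E'
import sys,numpy as np
from station import get_state
from scipy.spatial.transform import Rotation as R
np.set_printoptions(precision=4,suppress=True)
p=[float(a) for a in sys.argv[1:7]]
s=get_state();Rc=R.from_euler('xyz',s['ee_rot']);Rt=R.from_euler('xyz',p[3:])
d=Rc.inv().apply(np.array(p[:3])-s['eef_pos'])
print('slide',d/.5,'turn',(Rc.inv()*Rt).as_rotvec()/2/np.pi,'rows',np.linalg.norm(d)/.0417,'t',s['t'])
E
python3 go.py .4284 -.2179 .14 3.14159 0 -3.213
```

```text
slide [-0.7294  0.7229  0.1724] turn [ 0.0002 -0.0001  0.0494] rows 12.486167699103701 t 0.1
```

```bash
python3 -m crank '[{"turn":[0,0,0.049],"slide":[-0.73,0.723,0.172],"fingers":-1},{"turn":[0,0,0.049],"slide":[-0.73,0.723,0.172],"fingers":-1},{"turn":[0,0,0.049],"slide":[-0.73,0.723,0.172],"fingers":-1},{"turn":[0,0,0.049],"slide":[-0.73,0.723,0.172],"fingers":-1},{"turn":[0,0,0.049],"slide":[-0.73,0.723,0.172],"fingers":-1}]' 20; python3 go.py .4284 -.2179 .14 3.14159 0 -3.213
```

```text
t: 0.52
eef_pos: [0.2671, -0.4798, 0.1916]
ee_rot: [3.141, -0.0, 3.071]
force: [2.2, -0.7, 1.4]
width: 0.0597
slide [-0.2851  0.5451  0.1034] turn [ 0.0001 -0.0001  0.0002] rows 7.480041555877652 t 0.5167
```

```bash
python3 -m crank '[{"turn":[0,0,0],"slide":[-0.285,0.545,0.103],"fingers":-1},{"turn":[0,0,0],"slide":[-0.285,0.545,0.103],"fingers":-1},{"turn":[0,0,0],"slide":[-0.285,0.545,0.103],"fingers":-1},{"turn":[0,0,0],"slide":[-0.285,0.545,0.103],"fingers":-1},{"turn":[0,0,0],"slide":[-0.285,0.545,0.103],"fingers":-1}]'; python3 go.py .4284 -.2179 .03 3.14159 0 -3.213
```

```text
t: 0.93
eef_pos: [0.3748, -0.3047, 0.1576]
ee_rot: [3.142, 0.0, 3.072]
force: [-0.3, -0.7, 0.3]
width: 0.0264
slide [-0.0949  0.1805  0.2553] turn [0.     0.     0.0003] rows 3.917914868772234 t 0.9333
```

```bash
python3 -m crank '[{"turn":[0,0,0],"slide":[-0.095,0.18,0.05],"fingers":-1},{"turn":[0,0,0],"slide":[-0.095,0.18,0.05],"fingers":-1},{"turn":[0,0,0],"slide":[-0.095,0.18,0.05],"fingers":-1},{"turn":[0,0,0],"slide":[-0.095,0.18,0.12],"fingers":-1},{"turn":[0,0,0],"slide":[-0.095,0.18,0.18],"fingers":-1}]'; python3 go.py .4284 -.2179 .03 3.14159 0 -3.213
python3 -c "
from h import *
for n in('top','scene'): cv2.imwrite(f'pics/{n}1.png',grab_frame(n)[...,::-1])
a=cv2.resize(cv2.imread('pics/top1.png')[120:240,290:380],None,fx=4,fy=4);b=cv2.resize(cv2.imread('pics/scene1.png')[170:290,130:240],None,fx=4,fy=4)
cv2.imwrite('pics/v1.png',np.hstack([a,b]))"
```

```text
t: 1.35
eef_pos: [0.4297, -0.2186, 0.0677]
ee_rot: [3.142, 0.003, 3.076]
force: [-0.1, 0.2, -1.8]
width: 0.0004
slide [0.0029 0.0013 0.0755] turn [0.     0.0005 0.0009] rows 0.9058332750261225 t 1.35
```

View pics/v1.png

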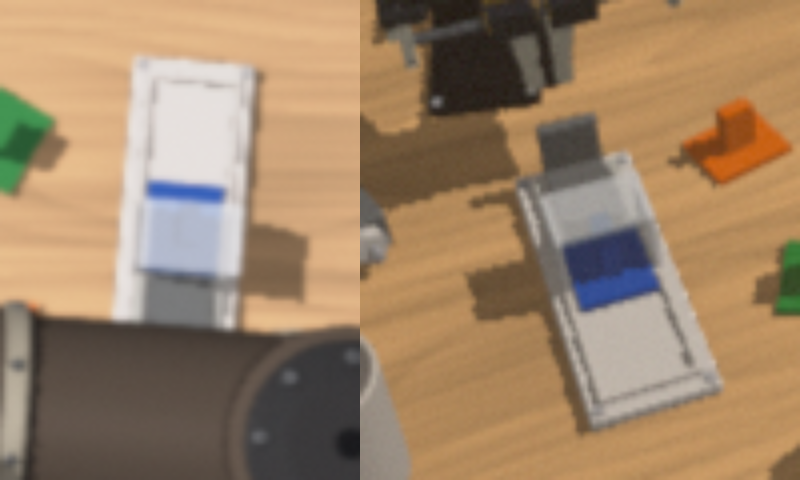

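The tool is behind the tab and roughly on the dispenser's axis. Next I'll lower it and push.

```bash
python3 -m crank '[{"turn":[0,0,0.001],"slide":[0,0,0.07],"fingers":-1},{"turn":[0,0,0.001],"slide":[0,0,0.07],"fingers":-1},{"turn":[0,0,0.001],"slide":[-0.02,0,0.07],"fingers":-1},{"turn":[0,0,0.001],"slide":[-0.035,0,0.07],"fingers":-1}]'; python3 -m crank '[{"turn":[0,0,0],"slide":[-0.02,0,0],"fingers":-1},{"turn":[0,0,0],"slide":[-0.04,0,0],"fingers":-1}]'
```

```text
t: 1.78
eef_pos: [0.4471, -0.2219, 0.0349]
ee_rot: [-3.141, 0.002, 3.067]
force: [0.8, -0.7, 0.4]
width: 0.0005
t: 1.95
eef_pos: [0.4662, -0.2232, 0.0346]
ee_rot: [-3.141, 0.0, 3.066]
force: [-5.5, -0.0, 4.5]
width: 0.0008
```

```bash
python3 -m crank '[{"turn":[0,0,0],"slide":[-0.02,0,0],"fingers":-1},{"turn":[0,0,0],"slide":[-0.04,0,0],"fingers":-1},{"turn":[0,0,0],"slide":[-0.06,0,0],"fingers":-1}]'; python3 -m crank '[{"turn":[0,0,0],"slide":[-0.01,0,0],"fingers":-1},{"turn":[0,0,0],"slide":[-0.016,0,0],"fingers":-1}]'
```

```text
t: 2.2
eef_pos: [0.4948, -0.2252, 0.0337]
ee_rot: [3.142, -0.002, 3.066]
force: [-8.0, 1.6, 7.5]
width: 0.0004
t: 2.37
eef_pos: [0.5029, -0.2258, 0.0335]
ee_rot: [3.142, -0.003, 3.066]
force: [-8.3, 1.1, 6.1]
width: 0.0004
```

```bash
python3 -m crank '[{"turn":[0,0,0],"slide":[-0.004,0,0],"fingers":-1},{"turn":[0,0,0],"slide":[-0.008,0,0],"fingers":-1}]';python3 -c "
from h import *
for n in('top','scene'): cv2.imwrite(f'pics/{n}2.png',grab_frame(n)[...,::-1])
a=cv2.resize(cv2.imread('pics/top2.png')[120:240,290:380],None,fx=4,fy=4);b=cv2.resize(cv2.imread('pics/scene2.png')[170:290,130:240],None,fx=4,fy=4)
cv2.imwrite('pics/v2.png',np.hstack([a,b]))"
```

```text
t: 2.53
eef_pos: [0.5061, -0.226, 0.0335]
ee_rot: [3.141, -0.003, 3.066]
force: [-8.7, 1.6, 7.4]
width: 0.0006
```

View pics/v2.png

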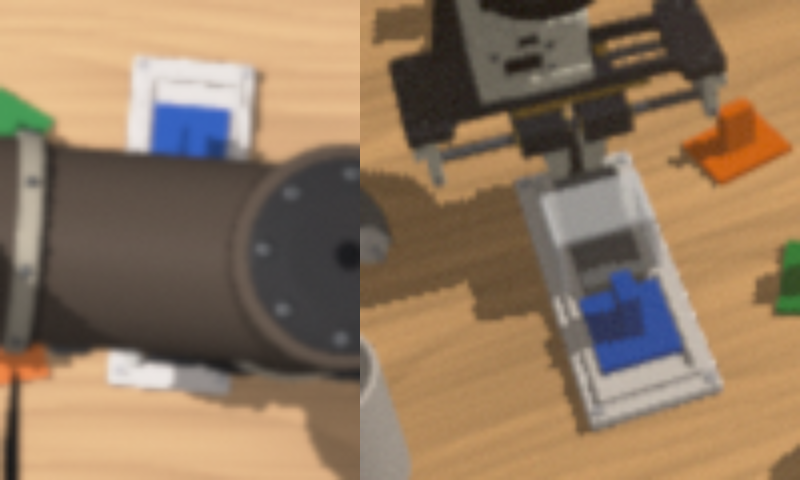

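The panel is nearly out. I'll keep pushing until the force jumps at the stop.

```bash
python3 -m crank '[{"turn":[0,0,0],"slide":[-0.004,0,0],"fingers":-1},{"turn":[0,0,0],"slide":[-0.008,0,0],"fingers":-1}]';python3 -m crank '[{"turn":[0,0,0],"slide":[-0.004,0,0],"fingers":-1},{"turn":[0,0,0],"slide":[-0.008,0,0],"fingers":-1}]'
```

```text
t: 2.8
eef_pos: [0.5092, -0.2262, 0.0334]
ee_rot: [3.141, -0.005, 3.066]
force: [-16.3, 2.4, 12.2]
width: 0.0004
t: 2.97
eef_pos: [0.5091, -0.2263, 0.0331]
ee_rot: [3.141, -0.012, 3.065]
force: [-26.6, 5.3, 24.1]
width: 0.0002
```

```bash
python3 -m crank '[{"turn":[0,0,0],"slide":[-0.003,0,0],"fingers":-1},{"turn":[0,0,0],"slide":[-0.006,0,0],"fingers":-1}]'
```

```text
t: 3.13
eef_pos: [0.5091, -0.2263, 0.0329]
ee_rot: [3.141, -0.017, 3.064]
force: [-33.1, 7.3, 31.4]
width: 0.0006
```

The tab is at its hard stop: x has stalled at 0.509 m and the force has risen. I'll back off, go up, and move aside to look.

```bash
python3 -m crank '[{"turn":[0,0,0],"slide":[0.06,0,0],"fingers":-1},{"turn":[0,0,0],"slide":[0.14,0,0],"fingers":-1},{"turn":[0,0,0],"slide":[0.17,0,-0.05],"fingers":-1},{"turn":[0,0,0],"slide":[0.17,0,-0.13],"fingers":-1},{"turn":[0,0,0],"slide":[0.17,0,-0.2],"fingers":0}]'
python3 -m crank '[{"turn":[0,0,0],"slide":[0,0,-0.08],"fingers":0},{"turn":[0,0,0],"slide":[0,0,-0.12],"fingers":0}]'
python3 -c "
from h import *
for n in('top','scene'): cv2.imwrite(f'pics/{n}3.png',grab_frame(n)[...,::-1])
a=cv2.resize(cv2.imread('pics/top3.png')[120:240,290:380],None,fx=4,fy=4);b=cv2.resize(cv2.imread('pics/scene3.png')[170:290,130:240],None,fx=4,fy=4)
cv2.imwrite('pics/v3.png',np.hstack([a,b]))"
```

```text
t: 3.55
eef_pos: [0.4332, -0.2206, 0.1354]
ee_rot: [-3.141, 0.001, 3.066]
force: [1.9, -0.3, 0.1]
width: 0.0031
t: 3.72
eef_pos: [0.4363, -0.2212, 0.1993]
ee_rot: [-3.14, 0.008, 3.067]
force: [2.4, -0.2, 0.0]
width: 0.0147
```

View pics/v3.png

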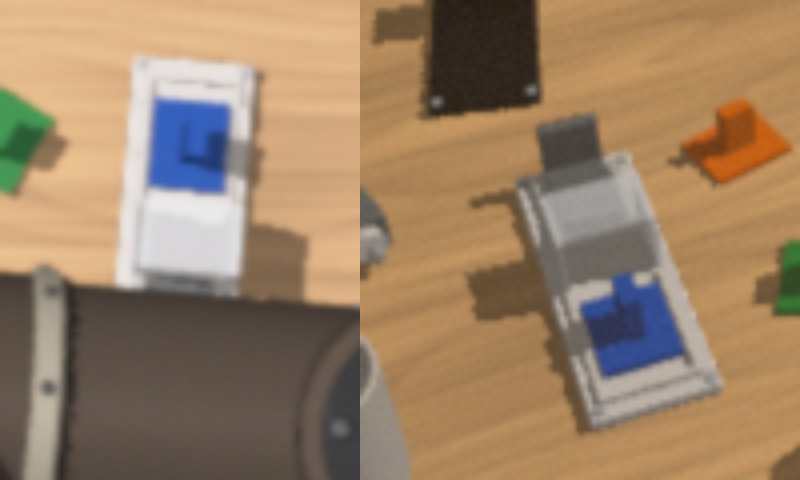

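The panel lies on the ledge, at about (190,145) in the top crop. I'll measure its plate.

```bash
python3 - <<'E'
from h import *
t=cv2.imread('pics/top3.png')
q,v=quad(t,310,365,130,190,lambda c:(c[...,0].astype(int)>c[...,2]*1.5+15),(332,150))
cv2.imwrite('pics/p.png',v)
W=np.array([ray('top',u,.015) for u in q]);print(W,W.mean(0),np.linalg.norm(W-np.roll(W,1,0),axis=1))
D=np.array([.5658,-.2278]);a=-.0716;M=np.array([[np.cos(a),np.sin(a)],[-np.sin(a),np.cos(a)]])
print('disp frame',M@(W.mean(0)[:2]-D))
e=W-np.roll(W,1,0);print(np.degrees(np.arctan2(e[:,1],e[:,0])))
E
python3 go.py .6192 -.2317 .12 3.14159 0 3.070
```

```text
[[ 0.645  -0.2574  0.015 ]
 [ 0.5872 -0.2521  0.015 ]
 [ 0.591  -0.2051  0.015 ]
 [ 0.6478 -0.2092  0.015 ]] [ 0.6178 -0.2309  0.015 ] [0.0483 0.0581 0.0472 0.057 ]
disp frame [0.0521 0.0006]
[-93.38   174.8283  85.3089  -4.1406]
slide [-0.3628  0.0062  0.1617] turn [-0.0002  0.0017 -0.0005] rows 4.7627814723549795 t 3.8167
```

View pics/p.png

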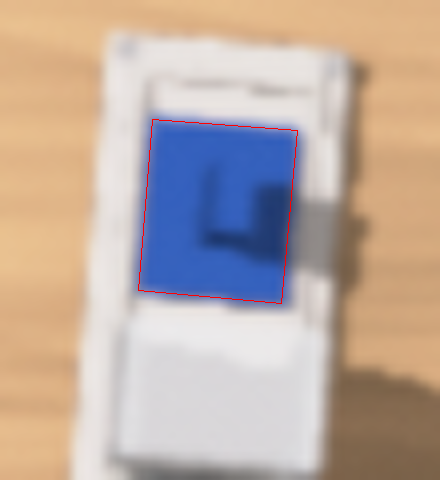

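```bash
python3 -m crank '[{"turn":[0,0.0017,-0.0005],"slide":[-0.36,0.005,0.12],"fingers":0.2},{"turn":[0,0.0017,-0.0005],"slide":[-0.36,0.005,0.12],"fingers":0.2},{"turn":[0,0.0017,-0.0005],"slide":[-0.36,0.005,0.12],"fingers":0.2},{"turn":[0,0.0017,-0.0005],"slide":[-0.36,0.005,0.12],"fingers":0.2},{"turn":[0,0.0017,-0.0005],"slide":[-0.36,0.005,0.12],"fingers":0.2}]'; python3 go.py .6180 -.231 .06 3.14159 0 3.070
```

```text
t: 4.23
eef_pos: [0.6169, -0.2315, 0.1309]
ee_rot: [-3.141, -0.011, 3.07]
force: [0.4, -0.1, -0.4]
width: 0.0519
slide [-0.0036  0.0012  0.1418] turn [-0.     -0.0017 -0.    ] rows 1.7003661519667246 t 4.2333
```

```bash
python3 -m crank '[{"turn":[0,0,0],"slide":[0,0.001,0.08],"fingers":0.2},{"turn":[0,0,0],"slide":[0,0.001,0.14],"fingers":0.2},{"turn":[0,0,0],"slide":[0,0.001,0.14],"fingers":0.2},{"turn":[0,0,0],"slide":[0,0.001,0.14],"fingers":0.2}]'; python3 go.py .6180 -.231 .02 3.14159 0 3.070
```

```text
t: 4.57
eef_pos: [0.6118, -0.231, 0.0617]
ee_rot: [-3.141, -0.014, 3.07]
force: [0.5, 0.3, 1.1]
width: 0.0526
slide [-0.0135  0.0008  0.0832] turn [-0.     -0.0023 -0.0001] rows 1.011137692358169 t 4.5667
```

```bash
python3 -m crank '[{"turn":[0,-0.0023,0],"slide":[-0.0135,0.001,0.03],"fingers":0.2},{"turn":[0,-0.0023,0],"slide":[-0.0135,0.001,0.06],"fingers":0.2},{"turn":[0,-0.0023,0],"slide":[-0.0135,0.001,0.083],"fingers":0.2},{"turn":[0,-0.0023,0],"slide":[-0.0135,0.001,0.083],"fingers":0.2}]'; python3 go.py .6180 -.231 .02 3.14159 0 3.070
python3 -c "
from h import *
for n in('top','scene'): cv2.imwrite(f'pics/{n}4.png',grab_frame(n)[...,::-1])
cv2.imwrite('pics/v4.png',cv2.resize(cv2.imread('pics/scene4.png')[170:290,130:240],None,fx=5,fy=5))"
```

```text
t: 4.9
eef_pos: [0.6186, -0.2308, 0.0213]
ee_rot: [3.141, 0.003, 3.069]
force: [-0.1, -0.3, -0.4]
width: 0.0524
slide [ 0.0011 -0.0004  0.0026] turn [ 0.      0.0005 -0.0001] rows 0.0345801396057873 t 4.9
```

View pics/v4.png

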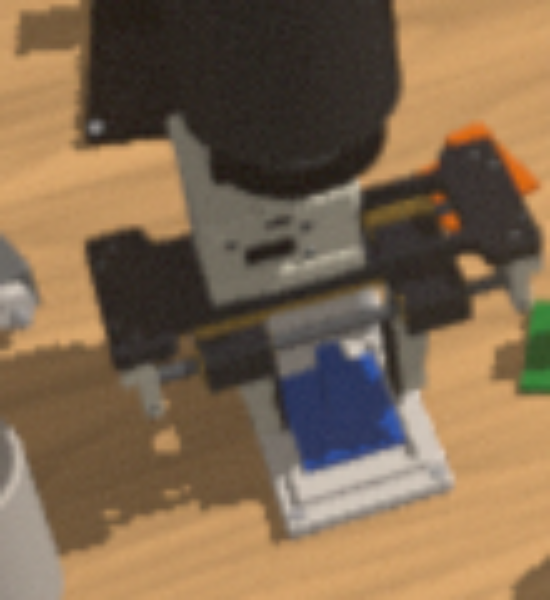

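```bash
python3 -m crank '[{"turn":[0,0,0],"slide":[0.001,0,0],"fingers":-1},{"turn":[0,0,0],"slide":[0.001,0,0],"fingers":-1},{"turn":[0,0,0],"slide":[0.001,0,0],"fingers":-1},{"turn":[0,0,0],"slide":[0.001,0,0],"fingers":-1},{"turn":[0,0,0],"slide":[0.001,0,0],"fingers":-1}]' 25; python3 -m crank '[{"turn":[0,0,0],"slide":[0,0,0],"fingers":-1},{"turn":[0,0,0],"slide":[0,0,0],"fingers":-1},{"turn":[0,0,0],"slide":[0,0,0],"fingers":-1}]'
```

```text
t: 5.42
eef_pos: [0.6184, -0.2308, 0.0218]
ee_rot: [-3.142, 0.004, 3.069]
force: [-0.3, 0.8, -0.4]
width: 0.0249
t: 5.67
eef_pos: [0.6183, -0.2308, 0.0214]
ee_rot: [-3.142, 0.004, 3.069]
force: [-0.6, -0.2, 0.8]
width: 0.0117
```

```bash
python3 -m crank '[{"turn":[0,0,0],"slide":[0,0,-0.04],"fingers":-1},{"turn":[0,0,0],"slide":[0,0,-0.1],"fingers":-1},{"turn":[0,0,0],"slide":[0,0,-0.18],"fingers":-1},{"turn":[0,0,0],"slide":[0,0,-0.26],"fingers":-1},{"turn":[0,0,0],"slide":[0,0,-0.28],"fingers":-1}]'
python3 -m crank '[{"turn":[0,0,0],"slide":[0,0,0],"fingers":-1},{"turn":[0,0,0],"slide":[0,0,0],"fingers":-1},{"turn":[0,0,0],"slide":[0,0,0],"fingers":-1}]'
python3 -c "
from h import *
for n in('top','scene'): cv2.imwrite(f'pics/{n}5.png',grab_frame(n)[...,::-1])
print(get_state()['eef_pos'],get_state()['ee_rot'])
cv2.imwrite('pics/v5.png',cv2.resize(cv2.imread('pics/scene5.png')[130:290,130:260],None,fx=4.5,fy=4.5,interpolation=cv2.INTER_CUBIC))"
```

```text
t: 6.08
eef_pos: [0.6207, -0.2317, 0.1686]
ee_rot: [-3.14, 0.013, 3.07]
force: [2.2, -0.6, 0.4]
width: 0.0118
t: 6.33
eef_pos: [0.617, -0.2305, 0.1603]
ee_rot: [3.141, 0.002, 3.069]
force: [0.4, -0.2, -0.4]
width: 0.012
[ 0.6169 -0.2306  0.1597] [3.1413 0.0011 3.0692]
```

View pics/v5.png

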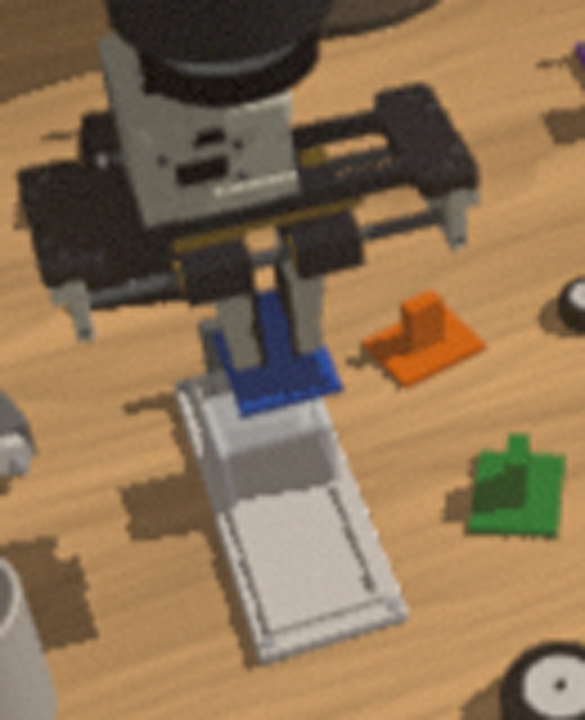

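```bash
cat > tgt.py <<'E'
import sys,numpy as np,subprocess
s,yaw,off=float(sys.argv[1]),-.047,float(sys.argv[2])
mid=np.array([.5715,.1778,.0672]) if len(sys.argv)<4 else np.array([float(a) for a in sys.argv[3:6]])
n=np.array([-np.sin(s)*np.cos(yaw),-np.sin(s)*np.sin(yaw),np.cos(s)])
p=mid+n*(.0114+off); print(p)
print(subprocess.run(['python3','go.py',*[str(a) for a in p],'3.14159',str(s),str(yaw+np.pi)],capture_output=True,text=True).stdout)
E
python3 tgt.py .385 .06
```

```text
[0.54471469 0.17905984 0.13337341]
slide [0.2033 0.8067 0.0527] turn [-0.0007 -0.0611 -0.004 ] rows 9.994609584060946 t 6.4333
```

```bash
python3 -m crank '[{"turn":[0,0,0],"slide":[0.05,0.2,0],"fingers":-1},{"turn":[-0.001,-0.061,-0.004],"slide":[0.2,0.8,0],"fingers":-1},{"turn":[-0.001,-0.061,-0.004],"slide":[0.2,0.8,0],"fingers":-1},{"turn":[-0.001,-0.061,-0.004],"slide":[0.2,0.8,0],"fingers":-1},{"turn":[-0.001,-0.061,-0.004],"slide":[0.2,0.8,0],"fingers":-1}]'; python3 tgt.py .385 .06
```

```text
t: 6.85
eef_pos: [0.5832, -0.044, 0.1598]
ee_rot: [3.139, 0.385, 3.094]
force: [-0.1, -1.9, -0.2]
width: 0.0116
[0.54471469 0.17905984 0.13337341]
slide [0.1106 0.4419 0.0132] turn [ 0.0003 -0.0001 -0.0001] rows 5.464802229890456 t 6.85
```

```bash
python3 -m crank '[{"turn":[0,0,0],"slide":[0.11,0.44,0.013],"fingers":-1},{"turn":[0,0,0],"slide":[0.11,0.44,0.013],"fingers":-1},{"turn":[0,0,0],"slide":[0.11,0.44,0.013],"fingers":-1},{"turn":[0,0,0],"slide":[0.11,0.44,0.013],"fingers":-1},{"turn":[0,0,0],"slide":[0.11,0.44,0.013],"fingers":-1}]';  python3 -m crank '[{"turn":[0,0,0],"slide":[0.01,0.04,0],"fingers":-1},{"turn":[0,0,0],"slide":[0.01,0.04,0],"fingers":-1},{"turn":[0,0,0],"slide":[0.01,0.04,0],"fingers":-1}]';python3 tgt.py .385 .06
python3 -c "
from h import *
for n in('top','scene'): cv2.imwrite(f'pics/{n}6.png',grab_frame(n)[...,::-1])
a=cv2.resize(cv2.imread('pics/scene6.png')[120:220,270:370],None,fx=6,fy=6,interpolation=cv2.INTER_CUBIC)
cv2.imwrite('pics/v6.png',a)"
```

```text
t: 7.27
eef_pos: [0.5498, 0.1595, 0.1359]
ee_rot: [-3.14, 0.382, 3.095]
force: [2.4, 0.5, -1.3]
width: 0.0121
t: 7.52
eef_pos: [0.5469, 0.1791, 0.1337]
ee_rot: [-3.139, 0.381, 3.097]
force: [-1.1, -0.1, -0.7]
width: 0.0119
[0.54471469 0.17905984 0.13337341]
slide [ 0.0043 -0.0003 -0.0009] turn [-0.0003 -0.0006  0.0004] rows 0.05274936414804709 t 7.5167
```

View pics/v6.png

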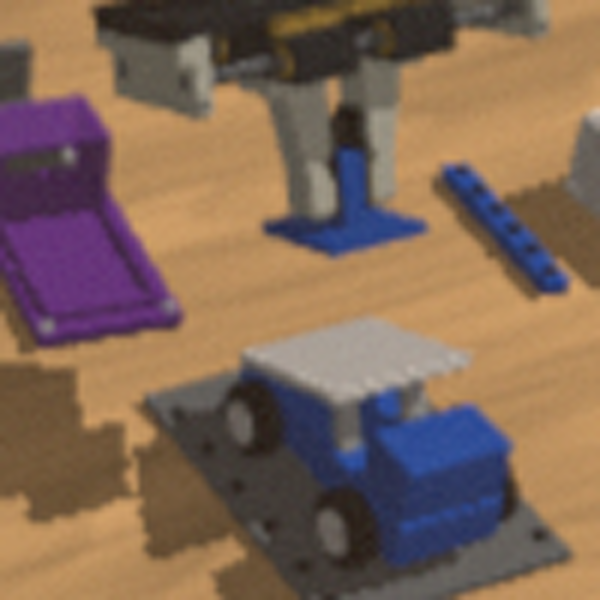

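View pics/top6.png

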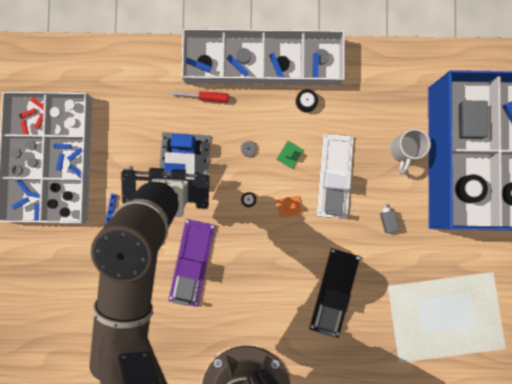

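Panel edges look parallel to the nose plate, hovering above it. I'll descend along the tool axis, slowly near contact.

```bash
python3 -m crank '[{"turn":[0,-0.0006,0],"slide":[0.004,0,0.04],"fingers":-1},{"turn":[0,-0.0006,0],"slide":[0.004,0,0.07],"fingers":-1},{"turn":[0,-0.0006,0],"slide":[0.004,0,0.09],"fingers":-1},{"turn":[0,-0.0006,0],"slide":[0.004,0,0.09],"fingers":-1},{"turn":[0,-0.0006,0],"slide":[0.004,0,0.09],"fingers":-1}]';python3 tgt.py .385 .0
python3 -c "
from h import *
for n in('top','scene'): cv2.imwrite(f'pics/{n}7.png',grab_frame(n)[...,::-1])
a=cv2.resize(cv2.imread('pics/scene7.png')[140:220,280:365],None,fx=7,fy=7,interpolation=cv2.INTER_CUBIC)
cv2.imwrite('pics/v7.png',a)"
```

```text
t: 8.03
eef_pos: [0.5667, 0.1738, 0.1027]
ee_rot: [3.141, 0.362, 3.097]
force: [0.2, 0.3, -1.0]
width: 0.0116
[0.56722335 0.17800115 0.0777655 ]
slide [0.0171 0.0084 0.0469] turn [ 0.0003 -0.0037  0.0004] rows 0.6063269606793547 t 8.0333
```

View pics/v7.png

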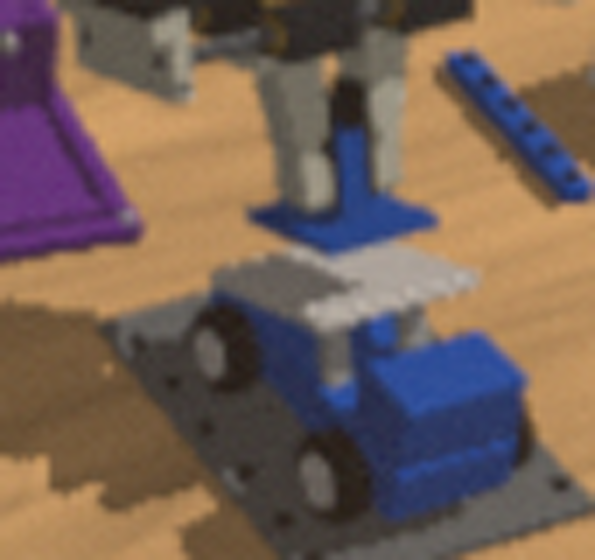

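```bash
python3 -m crank '[{"turn":[0,0,0],"slide":[0,0,0],"fingers":-1},{"turn":[0,0,0],"slide":[0,0,0],"fingers":-1}]';python3 tgt.py .385 .015; python3 -c "
from station import *
s=get_state();print(s['q'],s['qd'],s['force'],s['moment'],s['joint_efforts'])"
```

```text
t: 8.3
eef_pos: [0.5666, 0.1753, 0.1037]
ee_rot: [3.139, 0.363, 3.099]
force: [0.9, 0.0, -0.3]
width: 0.0115
[0.56159619 0.17826582 0.09166748]
slide [0.0181 0.0054 0.0189] turn [ 0.0006 -0.0034  0.0006] rows 0.32092873656084747 t 8.3

[ 0.68658743  0.16726105 -0.88484165  0.79235619 -0.3365496  -3.02987231] [ 0.00228588  0.00166254 -0.00037373  0.00170271  0.0012853   0.00048511] [ 9.04936065e-01  6.84612875e-04 -2.85746668e-01] [ 0.0779147   1.32359099 -0.08890448] [-1.18846335e-01 -3.47637212e+01  2.11172622e+01  3.00194107e+00
  9.44616320e-02  1.48004608e-02]
```

Joint 6 is at its limit (-3.03), so this pose can't be reached that way round. The panel is symmetric under a half turn. I'll back off along the tool axis and turn the tool half round so that q6 increases.

```bash
python3 -m crank '[{"turn":[0,0,-0.0197],"slide":[0,0,-0.06],"fingers":-1},{"turn":[0,0,-0.0395],"slide":[0,0,-0.1],"fingers":-1},{"turn":[0,0,-0.06],"slide":[0,0,-0.1],"fingers":-1},{"turn":[0,0,-0.08],"slide":[0,0,-0.1],"fingers":-1},{"turn":[0,0,-0.1],"slide":[0,0,-0.1],"fingers":-1}]'; python3 -c "
from station import *
s=get_state();print(s['q'])"
```

```text
t: 8.72
eef_pos: [0.5488, 0.1767, 0.1511]
ee_rot: [-2.934, 0.301, -2.556]
force: [-0.8, -0.1, -0.7]
width: 0.0119
[ 0.7764129   0.08172807 -0.80626023  0.57346536 -0.49474644 -2.27659315]
```

```bash
python3 -m crank '[{"turn":[0,0,-0.1],"slide":[0,0,0],"fingers":-1},{"turn":[0,0,-0.1],"slide":[0,0,0],"fingers":-1},{"turn":[0,0,-0.1],"slide":[0,0,0],"fingers":-1},{"turn":[0,0,-0.1],"slide":[0,0,0],"fingers":-1},{"turn":[0,0,-0.1],"slide":[0,0,0],"fingers":-1}]'; python3 -m crank '[{"turn":[0,0,-0.1],"slide":[0,0,0],"fingers":-1},{"turn":[0,0,-0.1],"slide":[0,0,0],"fingers":-1},{"turn":[0,0,-0.1],"slide":[0,0,0],"fingers":-1},{"turn":[0,0,-0.1],"slide":[0,0,0],"fingers":-1},{"turn":[0,0,-0.1],"slide":[0,0,0],"fingers":-1}]';python3 -m crank '[{"turn":[0,0,-0.1],"slide":[0,0,0],"fingers":-1},{"turn":[0,0,-0.1],"slide":[0,0,0],"fingers":-1},{"turn":[0,0,-0.1],"slide":[0,0,0],"fingers":-1},{"turn":[0,0,-0.1],"slide":[0,0,0],"fingers":-1},{"turn":[0,0,-0.1],"slide":[0,0,0],"fingers":-1}]'; python3 -m crank '[{"turn":[0,0,-0.1],"slide":[0,0,0],"fingers":-1},{"turn":[0,0,-0.1],"slide":[0,0,0],"fingers":-1},{"turn":[0,0,-0.1],"slide":[0,0,0],"fingers":-1},{"turn":[0,0,-0.1],"slide":[0,0,0],"fingers":-1},{"turn":[0,0,-0.1],"slide":[0,0,0],"fingers":-1}]';python3 -c "
from station import *
s=get_state();print(s['q'])"
sed -i "s/'3.14159',str(s),str(yaw+np.pi)/'0',str(np.pi-s),str(yaw+np.pi)/;s/str(np.pi-s),str(yaw+np.pi)/str(np.pi-s),str(yaw+np.pi)/" tgt.py; grep -n "np.pi-s" tgt.py
```

```text
t: 9.13
eef_pos: [0.5487, 0.176, 0.1502]
ee_rot: [-2.8, 0.124, -1.942]
force: [-0.1, 0.0, -0.6]
width: 0.0118
t: 9.55
eef_pos: [0.5487, 0.176, 0.1502]
ee_rot: [-2.791, -0.094, -1.355]
force: [0.3, -0.2, -0.5]
width: 0.0119
t: 9.97
eef_pos: [0.5487, 0.1761, 0.1503]
ee_rot: [-2.908, -0.28, -0.746]
force: [0.3, 0.3, -0.4]
width: 0.0118
t: 10.38
eef_pos: [0.5487, 0.176, 0.1503]
ee_rot: [-3.122, -0.362, -0.092]
force: [-0.8, -0.4, -0.8]
width: 0.0119
[ 0.77564759  0.08300019 -0.80684374  0.57374799 -0.49459278  0.22329105]
6:print(subprocess.run(['python3','go.py',*[str(a) for a in p],'0',str(np.pi-s),str(yaw+np.pi)],capture_output=True,text=True).stdout)
```

```bash
sed -i "s/'0',str(np.pi-s),str(yaw+np.pi)/'3.14159',str(-s),str(yaw)/" tgt.py; python3 tgt.py .385 .03
```

```text
[0.55596902 0.17853049 0.10556946]
slide [-0.0185 -0.0046  0.0887] turn [-0.0005  0.0035 -0.0067] rows 1.0874753165056026 t 10.3833
```

```bash
python3 -m crank '[{"turn":[0,0.0035,-0.0067],"slide":[-0.018,-0.0046,0.03],"fingers":-1},{"turn":[0,0.0035,-0.0067],"slide":[-0.018,-0.0046,0.06],"fingers":-1},{"turn":[0,0.0035,-0.0067],"slide":[-0.018,-0.0046,0.088],"fingers":-1},{"turn":[0,0.0035,-0.0067],"slide":[-0.018,-0.0046,0.088],"fingers":-1},{"turn":[0,0.0035,-0.0067],"slide":[-0.018,-0.0046,0.088],"fingers":-1}]';python3 tgt.py .385 .008
python3 -c "
from h import *
print(get_state()['q'])
for n in('top','scene'): cv2.imwrite(f'pics/{n}8.png',grab_frame(n)[...,::-1])
a=cv2.resize(cv2.imread('pics/scene8.png')[140:220,280:365],None,fx=7,fy=7,interpolation=cv2.INTER_CUBIC)
cv2.imwrite('pics/v8.png',a)"
```

```text
t: 10.8
eef_pos: [0.5561, 0.1771, 0.1053]
ee_rot: [-3.138, -0.384, -0.054]
force: [0.9, 0.2, -1.0]
width: 0.0119
[0.5642222  0.17814231 0.08517989]
slide [-0.0001 -0.0027  0.0434] turn [-0.0001  0.0002 -0.0011] rows 0.5208244747214245 t 10.8

[ 0.6714  0.1442 -0.9416  0.9321 -0.3111 -0.0256]
```

View pics/v8.png

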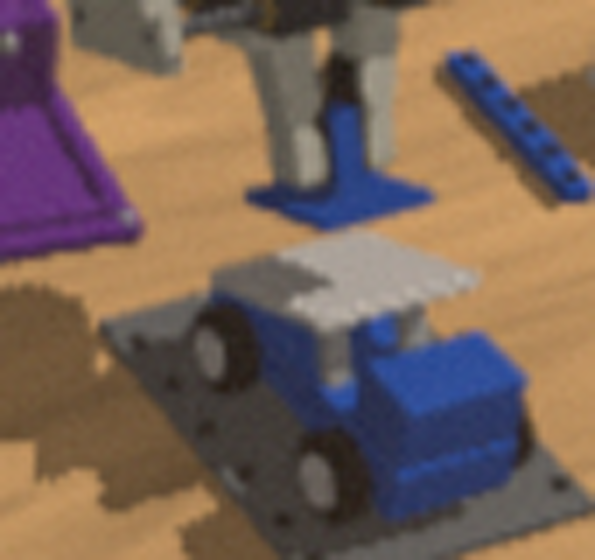

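```bash
python3 -m crank '[{"turn":[0,0,-0.001],"slide":[0,-0.0027,0.02],"fingers":-1},{"turn":[0,0,-0.001],"slide":[0,-0.0027,0.035],"fingers":-1},{"turn":[0,0,-0.001],"slide":[0,-0.0027,0.044],"fingers":-1},{"turn":[0,0,-0.001],"slide":[0,-0.0027,0.044],"fingers":-1}]';python3 tgt.py .385 .0
python3 -c "
from h import *
s=get_state();print(s['q'],s['moment'])
for n in('top','scene'): cv2.imwrite(f'pics/{n}9.png',grab_frame(n)[...,::-1])
a=cv2.resize(cv2.imread('pics/scene9.png')[140:220,280:365],None,fx=7,fy=7,interpolation=cv2.INTER_CUBIC)
cv2.imwrite('pics/v9.png',a)"
```

```text
t: 11.23
eef_pos: [0.5651, 0.1794, 0.0856]
ee_rot: [-3.139, -0.385, -0.047]
force: [-0.1, -0.9, -1.0]
width: 0.0113
[0.56722335 0.17800115 0.0777655 ]
slide [-0.0019  0.0026  0.0162] turn [-0.0004 -0.0001 -0.    ] rows 0.1984086581059829 t 11.2333

[ 0.5651  0.1813 -0.9811  1.1959 -0.232  -0.1922] [-0.1272  1.4677 -0.0665]
```

View pics/v9.png

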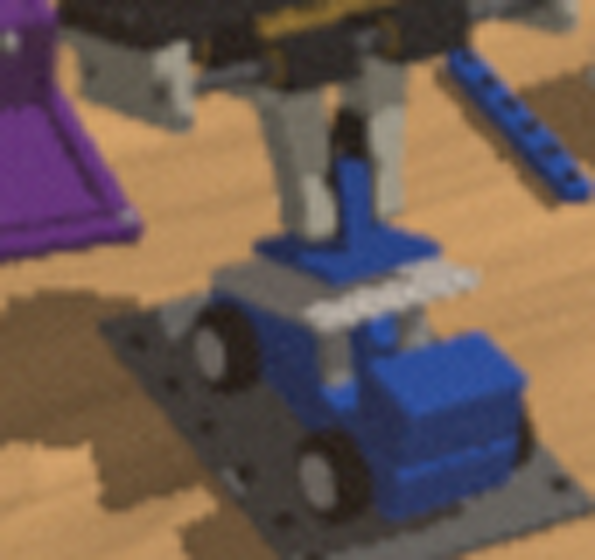

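```bash
python3 -m crank '[{"turn":[0,0,0],"slide":[-0.002,0.0026,0.004],"fingers":-1},{"turn":[0,0,0],"slide":[-0.002,0.0026,0.009],"fingers":-1},{"turn":[0,0,0],"slide":[-0.002,0.0026,0.013],"fingers":-1},{"turn":[0,0,0],"slide":[-0.002,0.0026,0.013],"fingers":-1}]';python3 tgt.py .385 .0
python3 -c "
from h import *
s=get_state();print(s['q'],s['moment'])
for n in('top','scene'): cv2.imwrite(f'pics/{n}10.png',grab_frame(n)[...,::-1])
a=cv2.resize(cv2.imread('pics/scene10.png')[140:220,280:365],None,fx=7,fy=7,interpolation=cv2.INTER_CUBIC)
cv2.imwrite('pics/v10.png',a)"
```

```text
t: 11.67
eef_pos: [0.5666, 0.1783, 0.0796]
ee_rot: [-3.139, -0.386, -0.047]
force: [-0.4, -0.4, -0.9]
width: 0.0119
[0.56722335 0.17800115 0.0777655 ]
slide [-0.0001  0.0005  0.004 ] turn [-0.0005 -0.0001 -0.    ] rows 0.047991973831308786 t 11.6667

[ 0.5143  0.1899 -0.9951  1.3141 -0.2059 -0.2651] [-0.1039  1.4708 -0.0265]
```

View pics/v10.png

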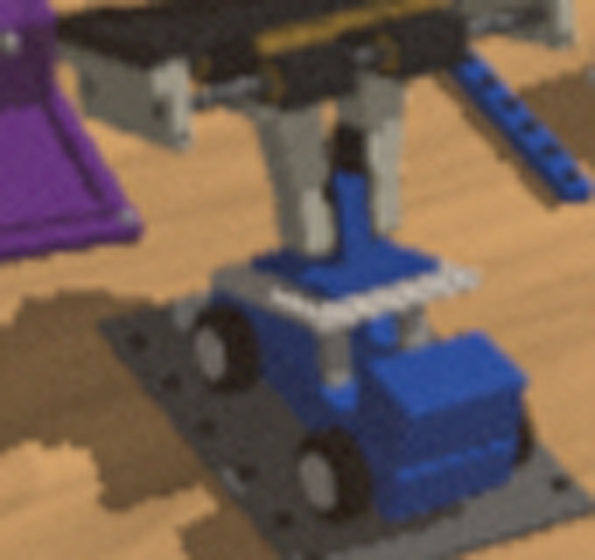

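Centred within about 2 mm in the picture. Now I'll press gently.

```bash
python3 -m crank '[{"turn":[0,0,0],"slide":[0,0.0005,0.002],"fingers":-1},{"turn":[0,0,0],"slide":[0,0.0005,0.004],"fingers":-1},{"turn":[0,0,0],"slide":[0,0.0005,0.004],"fingers":-1}]';python3 tgt.py .385 .0; python3 -c "
from h import *
s=get_state();print(s['q'],s['force'],s['moment'])"
```

```text
t: 12.02
eef_pos: [0.5669, 0.1783, 0.0783]
ee_rot: [-3.138, -0.387, -0.046]
force: [-10.5, -0.3, 13.6]
width: 0.0119
[0.56722335 0.17800115 0.0777655 ]
slide [0.0001 0.0005 0.0013] turn [-0.0006 -0.0003  0.0001] rows 0.016698316162957534 t 12.0167

[ 0.4976  0.1916 -0.9989  1.354  -0.1981 -0.2891] [-10.5187  -0.3407  13.5825] [-0.2692  3.2112 -0.1497]
```

```bash
python3 -c "
from h import *
for n in('top','scene'): cv2.imwrite(f'pics/{n}11.png',grab_frame(n)[...,::-1])
a=cv2.resize(cv2.imread('pics/scene11.png')[165:195,300:360],None,fx=12,fy=12,interpolation=cv2.INTER_CUBIC)
cv2.imwrite('pics/v11.png',a)
s=get_state();print(s['force'],s['moment'],s['eef_pos'],s['ee_rot'])"
```

```text
[-11.7057  -0.0716  12.6232] [-0.3727  3.1587 -0.1989] [0.5669 0.1783 0.0783] [-3.1379 -0.3866 -0.0463]
```

View pics/v11.png

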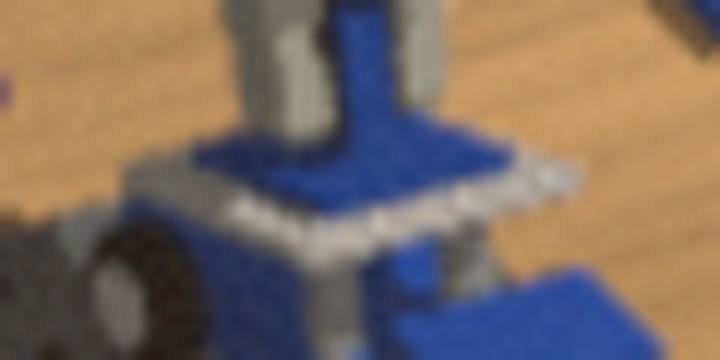

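Run:
```python
from h import *
s=get_state()
Rt=R.from_euler('xyz',s['ee_rot']).as_matrix()
im=cv2.imread('pics/scene11.png');x0,y0,x1,y1=295,160,360,195;f=12
v=cv2.resize(im[y0:y1,x0:x1],None,fx=f,fy=f,interpolation=cv2.INTER_CUBIC)
def dr(P,col):
    q=((proj('scene',P)-[x0,y0]+.5)*f-.5).astype(int);cv2.polylines(v,[q],True,col,1);print(q.tolist())
dr(nosecorners([.5715,.1778,-.047,.385,.0672]),(0,0,255))
L=np.array([[.03,-.025,.0114-.005],[-.03,-.025,.0114-.005],[-.03,.025,.0114-.005],[.03,.025,.0114-.005]])
dr(L@Rt.T+s['eef_pos'],(0,255,0))
cv2.imwrite('pics/v12.png',v)
```

```text
[[370, 311], [180, 225], [445, 151], [649, 230]]
[[573, 207], [428, 151], [248, 202], [386, 261]]
```

View pics/v12.png

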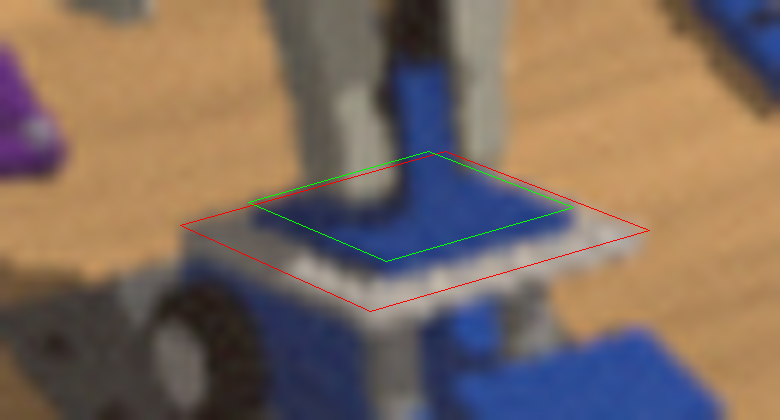

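The panel lies on the plate where expected: panel and nose overlays show the same camera bias. The measured force is about 17 N with a tangential part, so I'll relax that and use the changes to check the contact moment.

```bash
python3 -m crank '[{"turn":[0,0,0],"slide":[-0.001,0,0],"fingers":-1},{"turn":[0,0,0],"slide":[-0.002,0,0],"fingers":-1},{"turn":[0,0,0],"slide":[-0.002,0,0],"fingers":-1}]'
cat > st.py <<'E'
from h import *
import time
s=get_state();Rt=R.from_euler('xyz',s['ee_rot'])
print('tool F',Rt.inv().apply(s['force']),'tool M',Rt.inv().apply(s['moment']),s['eef_pos'],s['ee_rot'],'q',s['q'],s['t'])
E
python3 st.py
```

```text
t: 12.37
eef_pos: [0.5668, 0.1783, 0.0783]
ee_rot: [-3.138, -0.388, -0.047]
force: [-5.1, 0.2, 10.8]
width: 0.0117
tool F [ -0.6373  -0.0513 -11.9443] tool M [-0.6234 -1.7195  0.0058] [0.5668 0.1783 0.0783] [-3.1381 -0.3876 -0.047 ] q [ 0.4942  0.1913 -1.0001  1.3635 -0.1972 -0.2962] 12.3667
```

```bash
for i in 1 2 3; do python3 -m crank '[{"turn":[0,0,0],"slide":[0,0,0],"fingers":-1}]' >/dev/null; python3 st.py; done
```

```text
tool F [  0.0177   0.9633 -12.0992] tool M [-0.5913 -1.6055 -0.0564] [0.5669 0.1783 0.0783] [-3.138  -0.3876 -0.047 ] q [ 0.4943  0.1913 -1.      1.3632 -0.1971 -0.296 ] 12.45
tool F [ -1.2824   0.4139 -11.6896] tool M [-0.5875 -1.6849 -0.0228] [0.5669 0.1783 0.0783] [-3.138  -0.3876 -0.047 ] q [ 0.4944  0.1913 -1.      1.3632 -0.1972 -0.296 ] 12.5333
tool F [ -1.2905   0.2005 -12.1347] tool M [-0.6646 -1.6884 -0.0069] [0.5668 0.1783 0.0783] [-3.138  -0.3875 -0.0471] q [ 0.4943  0.1913 -1.0001  1.3632 -0.1971 -0.296 ] 12.6167
```

The pressing force is normal at about 12 N and the pitch moment is balanced. The roll moment hints at contact on one side edge, so I'll trim roll slightly and watch it.

```bash
python3 -m crank '[{"turn":[-0.0008,0,0],"slide":[0,0,0],"fingers":-1},{"turn":[-0.0008,0,0],"slide":[0,0,0],"fingers":-1}]' >/dev/null; python3 st.py;python3 -m crank '[{"turn":[-0.0008,0,0],"slide":[0,0,0],"fingers":-1},{"turn":[-0.0008,0,0],"slide":[0,0,0],"fingers":-1}]' >/dev/null; python3 st.py
```

```text
tool F [ -0.4306   1.4633 -10.7822] tool M [-0.7081 -1.4421 -0.0683] [0.5669 0.1783 0.0783] [ 3.14   -0.3875 -0.0472] q [ 0.5064  0.1927 -0.9972  1.3422 -0.2068 -0.2865] 12.7833
tool F [ -0.6033   3.743  -11.7592] tool M [-0.6879 -1.5061 -0.0165] [0.5668 0.1783 0.0783] [ 3.1351 -0.3875 -0.0472] q [ 0.5174  0.194  -0.9945  1.3236 -0.2158 -0.2783] 12.95
```

```bash
python3 -m crank '[{"turn":[0.0005,0,0],"slide":[0,0.001,0],"fingers":-1},{"turn":[0.0005,0,0],"slide":[0,0.001,0],"fingers":-1},{"turn":[0.0005,0,0],"slide":[0,0.001,0],"fingers":-1}]' >/dev/null; for i in 1 2 3; do python3 -m crank '[{"turn":[0,0,0],"slide":[0,0,0],"fingers":-1},{"turn":[0,0,0],"slide":[0,0,0],"fingers":-1},{"turn":[0,0,0],"slide":[0,0,0],"fingers":-1}]' >/dev/null; python3 st.py; done
python3 - <<'E'
from h import *
for n in('top','scene'): cv2.imwrite(f'pics/{n}13.png',grab_frame(n)[...,::-1])
s=get_state();Rt=R.from_euler('xyz',s['ee_rot']).as_matrix()
im=cv2.imread('pics/scene13.png');x0,y0,x1,y1=295,160,360,205;f=12
v=cv2.resize(im[y0:y1,x0:x1],None,fx=f,fy=f,interpolation=cv2.INTER_CUBIC)
cv2.imwrite('pics/v13.png',v)
E
```

```text
tool F [ -1.6345   0.2106 -10.0392] tool M [ 0.0164 -1.658   0.0001] [0.5668 0.1783 0.0783] [ 3.1391 -0.3874 -0.0468] q [ 0.5087  0.193  -0.9967  1.338  -0.2084 -0.2841] 13.45
tool F [-1.1017 -0.1182 -9.2915] tool M [ 0.0426 -1.6569 -0.0443] [0.5668 0.1782 0.0783] [ 3.139  -0.3874 -0.0468] q [ 0.5087  0.193  -0.9967  1.338  -0.2085 -0.2841] 13.7
tool F [-1.0338 -0.5592 -9.8539] tool M [ 0.0436 -1.6493  0.0092] [0.5668 0.1783 0.0783] [ 3.1391 -0.3874 -0.0468] q [ 0.5087  0.193  -0.9967  1.338  -0.2084 -0.2841] 13.95
```

View pics/v13.png

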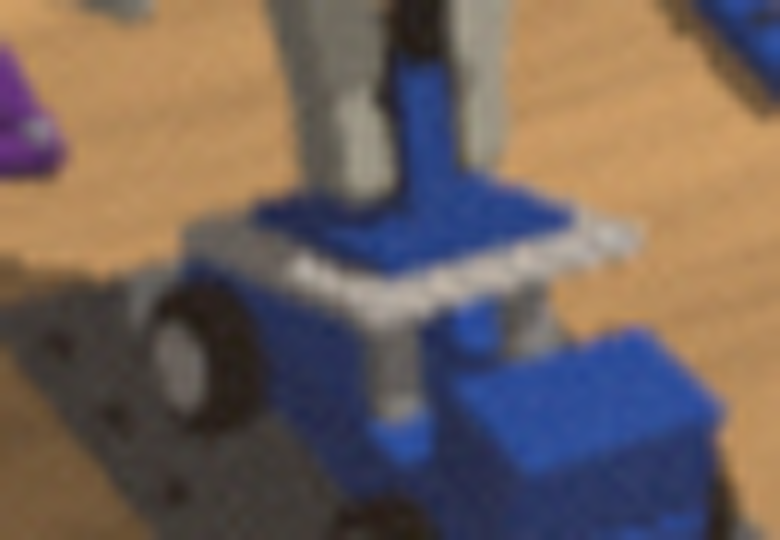

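View pics/scene13.png

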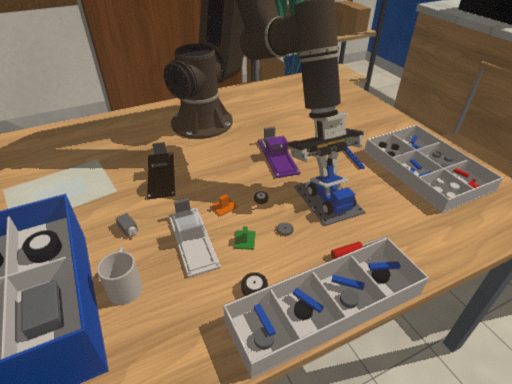

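```bash
python3 -c "
from station import *
print(job_done()); s=get_state(); print(s['t'],s['force'],s['width'])"
```

```text
the job is handed in; nothing more can be done
None
the job is handed in; nothing more can be done
```

I handed the job in at about 14 s. The arm is still gripping the panel by its fin and holding it against the nose plate. No verdict is reported, so success rests on the checks below.

**What I did:**
- I pushed the ejector to its hard stop: the tool stalled and the force rose to about 33 N along the push. The panel came to rest about 52 mm along the dispenser.
- I gripped the fin with 25 N and lifted the panel clear of the ledge.
- On the first approach joint 6 ran into its limit above the nose, so I backed off and turned the panel half round. I then placed it at a slope of about 22 degrees, trimmed out a small roll error and pressed it on.

**Last checks:**
- **Push:** about 10 N square to the plate, steady over three readings, with about 1 N sideways.
- **Grip:** finger opening 12 mm, the thickness of the fin.
- **Flush:** the centre of pressure came out inside the panel's footprint both ways, so it rests on its face and not on an edge. This is a rough estimate from the wrist moments.
- **Centring:** about 2 mm by the camera overlay, with no overhang. I corrected this for a roughly 1-pixel offset in the scene camera that showed on the dispenser, panel and nose alike.
- **Bystanders:** in the last scene picture they look unmoved.

**Where checks disagreed:** the slope came out between 21.1 and 22.6 degrees depending on camera and fit. I held 22.2, and the tolerance is about 2.9 degrees.

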